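# Refit the service plate of an outdoor control box under its rain flap and hold it shut

## Task

Refit the service plate on the grey outdoor control box: pick the plate up by its black handle, tuck its plain far edge under the box's black sprung rain flap without lifting the flap, and lower the plate into its recess so that it lies flat. The red tamper-switch plunger pushes the plate up until it is screwed down, so finish while still holding the handle and pressing the plate flat against its ledge, ready for the screws; do not let go at the end. Leave the screw tray, solder reel, tape roll and screwdriver where they are.

Things in the scene. Friction and masses are not known exactly. Their poses are not given: they have to be found in the camera images.
- control_box: Grey metal box, fixed on the bench, 150 (x) x 135 (y) x 63 mm high. Origin: centre of its underside; +x points to the flap's end, away from the robot; yaw within 0.25 rad. 9 mm lugs at the foot of its sides, two black cable glands stick out 20 mm at the near (-x) end. In its top is a recess open to above, 104 (x) x 106 (y) mm, x = -69 to +35 mm, with a ledge all round at z = 56 mm.
- seat (a point): Centre of the recess on the ledge's plane (box frame -17, 0, 56 mm), axes of the box. From here: recess x = -52 to +52, y = -53 to +53 mm; rim 4 mm high at the near end and sides; the far 25 mm of the recess lie under the flap, up to a stop wall at x = +52. Ledge 8 mm wide at the near end, 14 mm at the sides, 35 mm at the far end; the middle is open.
- flap_edge (a point): Middle of the resting flap's underside where its lip begins: seat frame 27, 0, 7 mm (7 mm above the ledge); fixed to the box. The lip bends up 25 degrees towards the robot for 10 mm (tip at seat x = 17 mm), a lead-in about 11 mm high.
- rain_flap (a joint): Black metal flap, 128 mm wide, 2.5 mm thick, lapping over the far end of the recess, hinged 56 mm beyond flap_edge. 0 = lying down, grows as it is lifted (rad; 0.08 is 4.5 mm at its edge). A spring holds it down; about 1.8 N at its edge begins to lift it.
- tamper_plunger (a joint): Red round-ended plunger, 8 mm across, of the sprung tamper switch, upright in the recess at seat x = -30, y = 0 mm. 0 = out, 8 mm above the ledge; grows as it is pressed (m). A plate flat on the ledge presses it to 0.007 to 0.008; stop at 0.0095. Spring: 3 N at 0, 6.2 N at 0.008.
- service_plate: Loose grey metal plate 100 x 100 x 3 mm, about 0.18 kg, flat on the bench, with a black bridge handle and two screw holes at its near edge. Origin: centre of its underside; x points to the plain edge that goes under the flap. Spare room in the recess: 2 mm at each end, 3 mm at each side. It goes in under the flap tilted, plain edge 3 to 7 degrees down, near edge over the rim.
- plate_grip (a point): Grip point in the handle's bar, plate frame -15, 0, 27 mm. The bar lies along the plate's y: 12 mm thick (x), 74 mm long, underside 24 mm and top 32 mm above the plate's underside, on two 9 mm posts at y = +-32.5 mm. Fingers close along the plate's x.
- plate_tongue (a point): Middle of the lower edge of the plain end (plate frame 50, 0, 0 mm), the edge that goes under the flap.
- plate_near_edge (a point): Middle of the lower edge of the screw-hole end (plate frame -50, 0, 0 mm).
- screw_tray: Black shallow tray of screws, 70 x 100 x 16 mm, loose; origin centre of its underside.
- solder_spool_b: Blue and white solder reel standing on its flange, 54 mm across, 36 mm high, loose; origin centre of its underside.
- kapton_roll: Amber roll of tape lying flat, 64 mm across, 12 mm high, loose; origin centre of its underside.
- screwdriver_red: Red screwdriver, 160 x 19 x 20 mm, lying across the bench by its near edge, loose; origin centre of its underside.

How it is judged:
On the way, in this order (a step that is already met when the one before it is completed fails the run):
1. the plate is lifted off the bench (height (world z) of service_plate above 0.03 m), for 0.2 s.
2. the plate's plain edge is at least 10 mm under the flap, low in the recess, with the flap down (x of plate_tongue in the frame of seat above 0.037 m and z of plate_tongue in the frame of seat between -0.003 and 0.006 m and y of plate_tongue in the frame of seat between -0.012 and 0.012 m and value of joint rain_flap below 0.08 rad), for 0.2 s.
At the end, for the whole second after the job is handed in: Plate in the recess, plain edge 18 mm or more under the flap, both edges within 2 mm of the ledge, within 0.03 rad of flat, plunger pressed over 5.5 mm, flap down (under 0.03 rad), fingers holding it (over 3 N) within 40 mm of plate_grip, at rest (x of plate_tongue in the frame of seat above 0.045 m and z of plate_tongue in the frame of seat between -0.003 and 0.002 m and z of plate_near_edge in the frame of seat between -0.003 and 0.002 m and angle between the z axis of service_plate and the z axis of control_box, either way round below 0.03 rad and z of plate_grip in the frame of seat above 0.02 m and value of joint tamper_plunger above 0.0055 m and value of joint rain_flap below 0.03 rad and contact force between the fingers and service_plate above 3 N and distance between the grasp point and plate_grip below 0.04 m and linear speed of service_plate below 0.02 m/s); the arm keeps its last pose, push and grip.
It fails at once if the rain flap is lifted (more than 0.08 rad, 4.5 mm at its edge) (value of joint rain_flap above 0.08 rad).
It fails at once if the screw tray, reel, tape or screwdriver is moved more than 30 mm (distance of any of screw_tray, solder_spool_b, kapton_roll, screwdriver_red from where it was at the start of the episode above 0.03 m).
It also fails if it takes over 38 s, if anything falls off the work surface, if the arm or the gripper's body presses on something with over 40 N, if the wrist force passes 120 N, or if a joint passes its speed limit or range.

## Robot

A 7-joint arm with a two-finger parallel gripper is mounted at the origin on a cart in front of the work surface, level with it; the furniture and walls round the work are solid. World frame = base frame: x ahead of the robot, y to its left, z up, the work surface at z = 0. Lengths are in m, angles in rad, forces in N, time in s.
With the tool pointing down it reaches from about 0.4 to 0.875 m from the base axis. Payload 19.3 kg.
Tool frame: the origin (TCP) lies midway between the tips of the shut fingers; the grasp point (between the pads) lies 19 mm behind it; z points along the fingers, y is the line along which they close (so a half turn about z gives the same grasp; the last joint's range is limited). The gripper opens to 85 mm and grips with 20 to 120 N. Pads are 22 mm wide; open, the fingers measure 114 mm over their backs; the gripper's body (76 mm by 85 mm) begins 54 mm behind the grasp point. The pads swing forward as they close: fully open they stand 13 mm farther back than shut.
Start: joints at [-1.247, 0.521, -0.036, 1.599, 0.021, 1.021, -0.113], TCP at [0.24, 0.577, 0.231] pointing down, gripper open.
Joint ranges: [-2.91, 2.91], [-0.3, 2.13], [-1.5, 1.42], [0.17, 2.43], [-1.26, 4.41], [0.16, 1.93], [-2.52, 2.52]. Speed limits (rad/s): [1.89, 1.89, 2.39, 2.39, 3.01, 3.01, 3.01].

## Interface

Orientations are given as [roll, pitch, yaw] about the fixed x, y, z axes, in that order (R = Rz(yaw) Ry(pitch) Rx(roll)).
In Python, from workcell import bot gives the robot as it stands.
- The arm moves only by the tool move_arm, never from a script. Its argument "moves" is a list that holds one entry, the list of rows, each a list of 7 numbers: the opening, from 0 (shut) to 1 (fully open), then the shift along the tool's x, y, z in units of 1000 mm (1.0 is 1000 mm), then the turn, a rotation vector about the tool's x, y, z in units of 2 pi rad (1.0 is 2 pi rad). A call has 1 to 5 rows; each row is the pose to reach, as a shift and turn from the pose commanded when the call began, along the tool's axes at that moment, turning the shorter way round; what a row does not reach only later rows make up. A row lasts 1/10 s, in which the tool goes at most 50 mm and 8.59 degrees, less where a joint would pass 70% of its speed; a pose out of reach is approached as far as the arm can. A call with a number of a shift or a turn outside -1 to 1 is refused whole. A call with a gripper value outside its range is refused whole. The fingers move at their own pace and stop on an object; "force" is the grip in N (left out, the last holds). Time passes only in rows, so rows that repeat a pose let the fingers close. It gives the time, the measured TCP pose, the force, the opening and the grip force at its end, in the units of the state.
- bot.observe(): the state, without advancing time (a new reading comes with each control period).
- bot.grab_frame(name): name is "scene" or "top" or "wrist"; returns the picture (384x512x3 uint8, red, green, blue); there is no depth.
- bot.camera_params(name): a dict with "vertical_fov" (degrees; the focal length in pixels is half the picture's height over the tangent of half this angle, whatever the lens; pixels are square), "cx", "cy" (the principal point, pixels), "R" (3x3) and "t" (3): a world point X has camera coordinates R X + t. Camera axes: x right, y down, z forward; pixel columns grow to the right and rows downward; lengths in m; the calibration is good to about 2 mm. The wrist camera is an equidistant fisheye: a pixel r from the principal point sees the ray r / f radians off the axis. A picture is of the moment at which its call begins: read the wrist's pose just before it. camera_params takes no time and is no camera call; for the wrist camera it gives the pose at the moment of the call.
- bot.job_done(): hands the job in; it is judged then, once.
The state is a dict: "clock": time; "qpos": joint angles; "qd": joint speeds; "joint_efforts": joint torques, N m; "position": TCP position; "tool_rot": TCP orientation; "force": force on the tool from outside, world axes, zero at the start; "moment": the same for the moment, N m; "grip_width": finger opening in m; "finger_force": force on a finger pad.
Only numpy, scipy, OpenCV 4.12 (cv2) and the standard library are available. Lean on these libraries where they do the work, as an engineer would, in place of code of your own. Each camera call takes 0.05 s, during which the arm holds its last target. There are 200 camera calls.

## Working session

There is one attempt and no reset: what is moved stays moved. The work goes in short steps, Python scripts to look and compute and a tool call to move; the robot and the scene stay as the last step left them, time stands still between calls to the robot, and variables do not carry over. Pictures are saved under pics/ and viewed, at most 11 in all, crops included, and the job is handed in when it is done.

Besides the shell and the picture viewer there is one more tool, called after ">>>" by a JSON object that holds its "name" and its "arguments". move_arm: Moves the arm, as the interface text tells. Shifts and turns lie within -1 to 1; 1 stands for 1000 mm of shift or 2 pi rad of turn. Its arguments: {"type":"object","properties":{"moves":{"type":"array"},"force":{"type":"number"}},"required":["moves"]}

```bash
mkdir -p pics; ls
python3 - <<'E'
from workcell import bot
import cv2,json,numpy as np
for n in("scene","top"):
    cv2.imwrite(f"pics/{n}0.png",bot.grab_frame(n)[:,:,::-1])
    p=bot.camera_params(n);print(n,p)
print(bot.observe())
E
```

```text
pics
scene {'vertical_fov': 47.371773278427135, 'cx': 264.81175692770074, 'cy': 199.07889329077267, 'R': array([[ 0.94133541, -0.33720083, -0.01353676],
       [-0.3037959 , -0.82924994, -0.46909762],
       [ 0.14695475,  0.44569062, -0.88304257]]), 't': array([-0.54944905,  0.05632679,  1.08588432])}
top {'vertical_fov': 50.93348640037849, 'cx': 253.2298438943636, 'cy': 189.23804513346636, 'R': array([[-0.00711102, -0.99995979,  0.0054644 ],
       [-0.99178634,  0.0063548 , -0.1277477 ],
       [ 0.12770784, -0.00632794, -0.99179164]]), 't': array([-0.16213761,  0.49739513,  0.93243879])}
{'clock': 0.1, 'qpos': array([-1.24719716,  0.52199021, -0.0363077 ,  1.59994533,  0.02123869,
        1.02110617, -0.11279843]), 'qd': array([-0.00229777, -0.00025971, -0.00074549, -0.00221521,  0.00068603,
        0.00042843,  0.00092667]), 'joint_efforts': array([ 4.66305879e-03, -9.28474402e+01,  1.98416814e+00, -3.70527720e+01,
        1.82063878e-02,  5.22806149e-03,  8.02327463e-05]), 'position': array([0.23974756, 0.57685804, 0.23076324]), 'tool_rot': array([-3.14053559e+00,  1.17229054e-04,  2.74778716e+00]), 'force': array([0.44403527, 0.04409721, 0.02697032]), 'moment': array([-0.00442349, -0.07854167, -0.01493833]), 'finger_force': 0.0, 'grip_width': 0.08556368555707475}
```

View pics/top0.png

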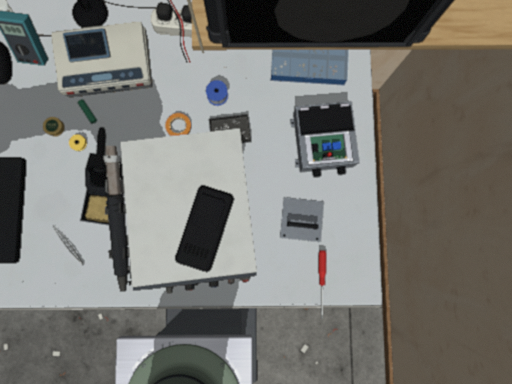

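View pics/scene0.png

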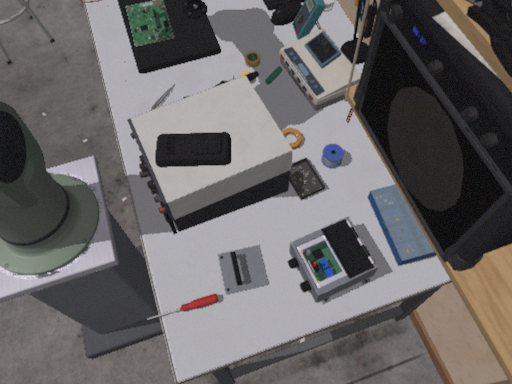

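The top view shows the plate at about (302,219) with its handle at (302,223), the box at (326,137), the screwdriver at (322,270), the tray at (230,125), and a big instrument at (190,205). The scene view shows the plate at (243,268) and the box at (333,260).

```bash
cat > h.py <<'E'
import numpy as np,cv2
from workcell import bot
from scipy.spatial.transform import Rotation as Rn
def ray(p,uv,fish=False):
    f=192/np.tan(np.radians(p["vertical_fov"])/2)
    d=(np.array(uv,float)-[p["cx"],p["cy"]])/f
    if fish:
        r=np.hypot(*d); c=np.r_[d*np.sinc(r/np.pi),np.cos(r)]
    else: c=np.r_[d,1]; c/=np.linalg.norm(c)
    R=np.array(p["R"]); return -R.T@p["t"],R.T@c
def onz(p,uv,z,fish=False):
    o,d=ray(p,uv,fish); return o+d*(z-o[2])/d[2]
def proj(p,X,fish=False):
    f=192/np.tan(np.radians(p["vertical_fov"])/2)
    c=np.array(p["R"])@X+p["t"]
    if fish:
        n=np.hypot(c[0],c[1]); k=np.arctan2(n,c[2])/n
    else: k=1/c[2]
    return c[:2]*k*f+[p["cx"],p["cy"]]
def tri(rays):
    A=0;b=0
    for o,d in rays:
        P=np.eye(3)-np.outer(d,d);A=A+P;b=b+P@o
    return np.linalg.solve(A,b)
E
python3 - <<'E'
from h import *
t=bot.camera_params("top");s=bot.camera_params("scene")
print("plate",[onz(t,q,.003).round(3) for q in((284,198),(324,200),(321,241),(280,238))])
print("handle",onz(t,(302,222),.03).round(3),onz(s,(238,268),.03).round(3))
print("boxtop",[onz(t,q,.06).round(3) for q in((297,105),(352,101),(357,163),(301,170))])
print("instr",[tri([ray(t,a),ray(s,b)]).round(3) for a,b in(((241,130),(255,84)),((254,274),(290,158)),((133,288),(175,222)))])
print("drv",onz(t,(322,262),.01).round(3),"tray",onz(t,(230,127),.01).round(3))
a=cv2.imread("pics/top0.png");b=cv2.imread("pics/scene0.png")
c=np.hstack([cv2.resize(a[90:250,270:365],None,fx=3.7,fy=3.7,interpolation=2),cv2.resize(b[210:310,205:385],(412,229),interpolation=2).__class__(0) if 0 else cv2.copyMakeBorder(cv2.resize(b[210:320,210:385],None,fx=2.5,fy=2.5,interpolation=2),0,592-275,0,0,cv2.BORDER_CONSTANT)])
print(c.shape);cv2.imwrite("pics/c1.png",c[:,:800])
E
```

```text
plate [array([ 0.478, -0.241,  0.003]), array([ 0.472, -0.34 ,  0.003]), array([ 0.372, -0.329,  0.003]), array([ 0.38 , -0.23 ,  0.003])]
handle [ 0.417 -0.281  0.03 ] [ 0.416 -0.29   0.03 ]
boxtop [array([ 0.695, -0.271,  0.06 ]), array([ 0.704, -0.403,  0.06 ]), array([ 0.553, -0.409,  0.06 ]), array([ 0.537, -0.277,  0.06 ])]
instr [array([ 0.524, -0.146,  0.44 ]), array([ 0.429, -0.222,  0.416]), array([ 0.203,  0.38 , -0.925])]
drv [ 0.322 -0.329  0.01 ] tray [ 0.656 -0.109  0.01 ]
(592, 790, 3)
```

View pics/c1.png

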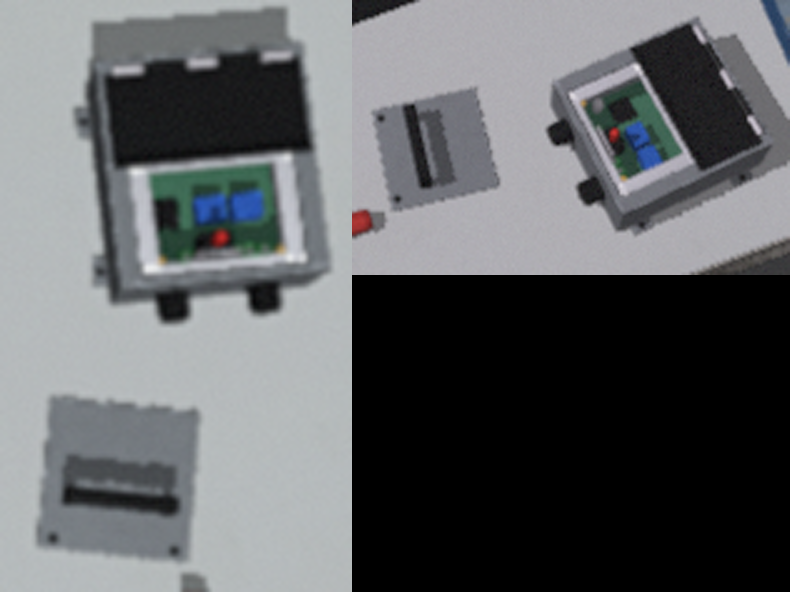

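The crop shows the box with the flap at its far end, glands at its near end and the red plunger, and the plate with its holes at the near edge. The box yaw is about +0.08 and the plate yaw about -0.10. Next I need the instrument's height and the first move plan.

```bash
cat >> h.py <<'E'
def T(pos,rpy): return np.array(pos,float),Rn.from_euler("xyz",rpy)
def delta(a,b):
    "shift (m) and turn (rev) from pose a to b in a's axes"
    return np.r_[a[1].inv().apply(b[0]-a[0]),(a[1].inv()*b[1]).as_rotvec()/2/np.pi]
def chain(wps,start=None):
    s=bot.observe(); a=start or T(s["position"],s["tool_rot"])
    for w in wps:
        b=T(*w);d=delta(a,b);print(d.round(4),"mm",round(1e3*np.linalg.norm(d[:3])),"deg",round(360*np.linalg.norm(d[3:]),1));a=b
E
python3 - <<'E'
from h import *
t=bot.camera_params("top");s=bot.camera_params("scene")
print("instr",[tri([ray(t,a),ray(s,b)]).round(3) for a,b in(((241,130),(291,158)),((254,274),(178,212)),((118,140),(245,82)))])
P=np.pi
chain([((.34,.42,.25),(P,0,2.5)),((.45,.22,.25),(P,0,2.2)),((.47,0,.25),(P,0,1.9)),((.45,-.2,.25),(P,0,1.6)),((.44,-.29,.25),(P,0,1.5))])
E
```

```text
instr [array([ 0.6  , -0.14 ,  0.174]), array([ 0.318, -0.166,  0.143]), array([0.582, 0.12 , 0.157])]
[-0.1528 -0.1064 -0.0191 -0.0002  0.      0.0394] mm 187 deg 14.2
[-0.2078 -0.0944 -0.     -0.     -0.      0.0477] mm 228 deg 17.2
[-0.1896 -0.1133 -0.      0.     -0.      0.0477] mm 221 deg 17.2
[-0.1828 -0.0836 -0.      0.     -0.      0.0477] mm 201 deg 17.2
[-0.0897 -0.0126 -0.     -0.     -0.      0.0159] mm 91 deg 5.7
```

>>> {"name": "move_arm", "arguments": {"moves": [[[1,-0.153,-0.106,-0.019,0,0,0.039],[1,-0.153,-0.106,-0.019,0,0,0.039],[1,-0.153,-0.106,-0.019,0,0,0.039],[1,-0.153,-0.106,-0.019,0,0,0.039]]]}}

```text
clock: 0.5
position: [0.3419, 0.4178, 0.2505]
tool_rot: [-3.141, 0.001, 2.501]
force: [1.4, 0.3, 0.4]
grip_width: 0.0853
finger_force: 0.0
```

>>> {"name": "move_arm", "arguments": {"moves": [[[1,-0.208,-0.094,0,0,0,0.048],[1,-0.208,-0.094,0,0,0,0.048],[1,-0.208,-0.094,0,0,0,0.048],[1,-0.208,-0.094,0,0,0,0.048],[1,-0.208,-0.094,0,0,0,0.048]]]}}

```text
clock: 1.0
position: [0.4527, 0.2173, 0.2504]
tool_rot: [-3.141, 0.001, 2.198]
force: [0.2, 0.4, 0.4]
grip_width: 0.0853
finger_force: 0.0
```

>>> {"name": "move_arm", "arguments": {"moves": [[[1,-0.19,-0.113,0,0,0,0.048],[1,-0.19,-0.113,0,0,0,0.048],[1,-0.19,-0.113,0,0,0,0.048],[1,-0.19,-0.113,0,0,0,0.048],[1,-0.19,-0.113,0,0,0,0.048]]]}}

```text
clock: 1.5
position: [0.4717, -0.0034, 0.2504]
tool_rot: [-3.141, 0.001, 1.895]
force: [0.2, 1.3, 0.1]
grip_width: 0.0854
finger_force: 0.0
```

>>> {"name": "move_arm", "arguments": {"moves": [[[1,-0.183,-0.084,0,0,0,0.048],[1,-0.183,-0.084,0,0,0,0.048],[1,-0.183,-0.084,0,0,0,0.048],[1,-0.183,-0.084,0,0,0,0.048],[1,-0.183,-0.084,0,0,0,0.048]]]}}

```text
clock: 2.0
position: [0.4498, -0.2054, 0.2505]
tool_rot: [-3.141, 0.002, 1.59]
force: [0.8, 2.0, -0.9]
grip_width: 0.0854
finger_force: 0.0
```

>>> {"name": "move_arm", "arguments": {"moves": [[[1,-0.09,-0.013,0,0,0,0.016],[1,-0.09,-0.013,0,0,0,0.016],[1,-0.09,-0.013,0,0,0,0.016]]]}}

```text
clock: 2.3
position: [0.4393, -0.2946, 0.2503]
tool_rot: [-3.141, 0.002, 1.491]
force: [-0.1, 1.0, 0.1]
grip_width: 0.0855
finger_force: 0.0
```

Run:
```python
from h import *
s=bot.observe();print(s["clock"],s["position"],s["tool_rot"],s["qpos"].round(2))
p=bot.camera_params("wrist");im=bot.grab_frame("wrist")
import pickle;pickle.dump(p,open("w1.pkl","wb"));print(p)
cv2.imwrite("pics/w1.png",im[:,:,::-1])
```

```text
2.3 [ 0.4392943 -0.2945992  0.2503114] [-3.14116628e+00  2.33381849e-03  1.49123288e+00] [ 0.07  0.39  0.54  1.85 -0.24  0.96  0.64]
{'vertical_fov': 65.70646984690485, 'cx': 253.80626884936885, 'cy': 198.07386208675916, 'R': array([[ 0.99686134, -0.07915361, -0.00147754],
       [-0.07577924, -0.95943359,  0.27155974],
       [-0.02291253, -0.27059544, -0.96242045]]), 't': array([-0.46163398, -0.28930008,  0.32657473])}
```

View pics/w1.png

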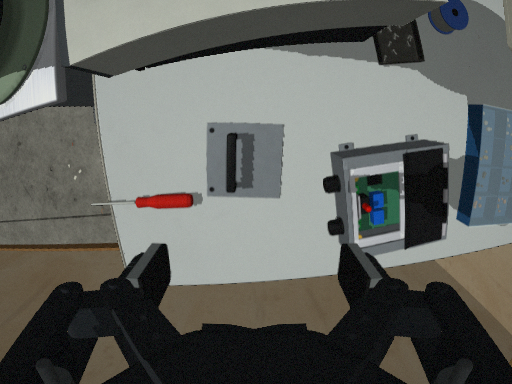

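The wrist view shows the plate from (207,123) to (283,197) with its handle bar at x≈232. The box's flap edge is at x≈404, its white ledge starts at x≈352, and the red plunger is at (367,208).

Run:
```python
from h import *
import pickle;p=pickle.load(open("w1.pkl","rb"))
im=cv2.imread("pics/w1.png");hsv=cv2.cvtColor(im,cv2.COLOR_BGR2HSV);g=im.max(2)
def big(mask,x0,y0,x1,y1):
    m=np.zeros_like(g);m[y0:y1,x0:x1]=(mask[y0:y1,x0:x1]*255).astype(np.uint8)
    c=max(cv2.findContours(m,0,1)[0],key=cv2.contourArea);return c,cv2.contourArea(c)
print("plate px",g[190,240],im[150,220],"bench",im[210,250],"shadow",im[160,248])
c,a=big(g<165,200,112,292,205)
print("rect",cv2.minAreaRect(c),a)
e=cv2.approxPolyDP(c,6,True)[:,0];print("plate corners",[(q,onz(p,q,.003,1)[:2].round(4)) for q in e])
c,a=big(g<40,218,125,240,200);r=cv2.minAreaRect(c);print("handle",r,onz(p,r[0],.031,1)[:2].round(4))
b=cv2.boxPoints(r);print([onz(p,q,.031,1)[:2].round(4) for q in b])
rd=(im[:,:,2]>120)&(im[:,:,1]<80)&(im[:,:,0]<80)
c,a=big(rd,355,195,380,220);r=cv2.minAreaRect(c);print("plunger",r,onz(p,r[0],.062,1)[:2].round(4))
c,a=big(g<45,398,135,455,255);e=cv2.approxPolyDP(c,4,True)[:,0];print("flap",a,[(q,onz(p,q,.0695,1)[:2].round(4)) for q in e])
wh=(g>205);c,a=big(wh,340,150,408,255);e=cv2.approxPolyDP(c,4,True)[:,0];print("ledge",a,[(q,onz(p,q,.056,1)[:2].round(4)) for q in e])
cv2.imwrite("pics/c2.png",cv2.resize(im[115:260,195:460],None,fx=3,fy=3,interpolation=cv2.INTER_NEAREST))
```

```text
plate px 116 [122 119 112] bench [171 177 171] shadow [73 69 67]
rect ((245.0, 160.0), (76.0, 78.0), 90.0) 5614.5
plate corners [(array([207, 122], dtype=int32), array([ 0.3837, -0.2275])), (array([207, 196], dtype=int32), array([ 0.3728, -0.3272])), (array([279, 198], dtype=int32), array([ 0.4707, -0.3378])), (array([284, 124], dtype=int32), array([ 0.4835, -0.2385]))]
handle ((231.5, 161.99998474121094), (8.999998092651367, 57.99999237060547), 0.0) [ 0.4135 -0.2792]
[array([ 0.4043, -0.3154]), array([ 0.4113, -0.2432]), array([ 0.4222, -0.2441]), array([ 0.4156, -0.3163])]
plunger ((366.3235778808594, 208.20591735839844), (8.00367546081543, 5.093247413635254), 14.03624439239502) [ 0.5742 -0.3423]
flap 3568.5 [(array([441, 148], dtype=int32), array([ 0.6763, -0.2701])), (array([403, 154], dtype=int32), array([ 0.619 , -0.2762])), (array([405, 248], dtype=int32), array([ 0.6312, -0.4003])), (array([440, 238], dtype=int32), array([ 0.6881, -0.3933])), (array([446, 219], dtype=int32), array([ 0.6942, -0.3661])), (array([442, 189], dtype=int32), array([ 0.6816, -0.3235])), (array([447, 187], dtype=int32), array([ 0.69  , -0.3213]))]
ledge 0.0 [(array([402, 235], dtype=int32), array([ 0.6318, -0.3872]))]
```

View pics/c2.png

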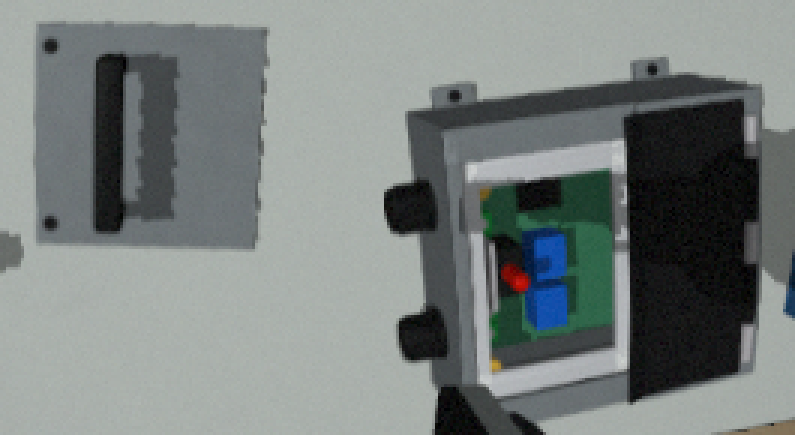

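Run:
```python
from h import *
import pickle;p=pickle.load(open("w1.pkl","rb"))
C=-np.array(p["R"]).T@p["t"];print("cam",C,"axis",p["R"][2])
print("tip",onz(p,(369,209.5),.063,1))
P=np.pi
# put camera axis roughly through recess (axis hits z=.06): look from closer
print(np.array(C)-bot.observe()["position"])
chain([((.585,-.39,.20),(P,0,1.669))])
```

```text
cam [ 0.44574478 -0.22573458  0.39218238] axis [-0.02291253 -0.27059544 -0.96242045]
tip [ 0.57749054 -0.3439077   0.063     ]
[0.00571895 0.0662218  0.14215854]
[-8.650e-02  1.522e-01  5.000e-02 -1.000e-04  1.000e-04 -2.800e-02] mm 182 deg 10.1
```

>>> {"name": "move_arm", "arguments": {"moves": [[[1,-0.023,0.148,0.05,0,0,-0.028],[1,-0.023,0.148,0.05,0,0,-0.028],[1,-0.023,0.148,0.05,0,0,-0.028],[1,-0.023,0.148,0.05,0,0,-0.028],[1,-0.023,0.148,0.05,0,0,-0.028]]]}}

```text
clock: 2.85
position: [0.5876, -0.3223, 0.1986]
tool_rot: [-3.139, -0.001, 1.675]
force: [-1.0, 0.3, 0.4]
grip_width: 0.0853
finger_force: 0.0
```

Run:
```python
from h import *
s=bot.observe();print(s["clock"],s["position"],s["tool_rot"],s["qpos"].round(2))
p=bot.camera_params("wrist");im=bot.grab_frame("wrist")
import pickle;pickle.dump(p,open("w2.pkl","wb"))
cv2.imwrite("pics/w2.png",im[:,:,::-1])
M=np.array([.6082,-.34,.056]);u=np.array([np.cos(.098),np.sin(.098),0]);v=np.array([-u[1],u[0],0])
pts={"lipL":(17,64,13.5),"lipR":(17,-64,13.5),"NL":(-52,53,0),"NR":(-52,-53,0),"tip":(-30,0,8),"FL":(16,53,0),"FR":(16,-53,0)}
print({k:proj(p,M+(u*a+v*b+np.array([0,0,c]))/1e3,1).round(1) for k,(a,b,c) in pts.items()})
x,y=np.array(proj(p,M,1),int);cv2.imwrite("pics/c3.png",cv2.resize(im[max(0,y-95):y+95,max(0,x-130):x+130,::-1],None,fx=3,fy=3,interpolation=cv2.INTER_CUBIC));print(x-130,y-95)
```

```text
2.85 [ 0.58755587 -0.32227359  0.19858568] [-3.13940532e+00 -1.01958245e-03  1.67496984e+00] [ 0.15  0.67  0.44  1.52 -0.31  1.03  0.77]
{'lipL': array([292.7, 144.4]), 'lipR': array([287.3, 269.3]), 'NL': array([219.2, 153.9]), 'NR': array([221.9, 253.8]), 'tip': array([241.8, 209. ]), 'FL': array([289.6, 154.4]), 'FR': array([285.6, 254.2])}
142 111
```

View pics/c3.png

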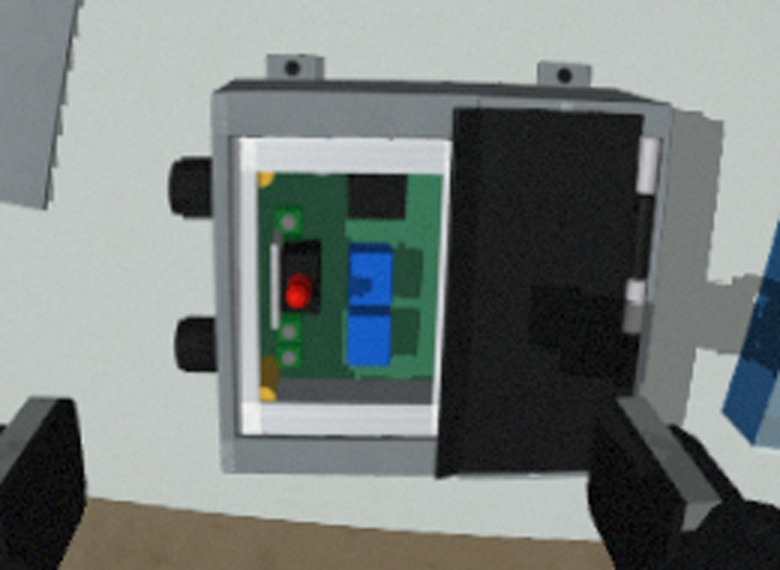

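Reprojection agrees within about 1–2 mm. The measured lip corners are (293,147) and (287,270), and the plunger tip is (242,209). So seat ≈ (0.6082, -0.341), yaw 0.098; grip ≈ (0.413, -0.280), plate yaw -0.11.

```bash
cat >> h.py <<'E'
SEAT=np.array([.6082,-.3410,.056]);BY=.098
GT=np.array([-.015,0,.010])   # TCP in plate frame when grasped
Q=Rn.from_euler("z",np.pi/2)*Rn.from_euler("x",np.pi)
def tcp(tong,tilt,dyaw=0):
    "TCP pose for tongue at seat coords (mm), tilt deg plain edge down"
    Rb=Rn.from_euler("z",BY);Rp=Rn.from_euler("z",BY+dyaw)*Rn.from_euler("y",np.radians(tilt))
    o=SEAT+Rb.apply(np.array(tong)/1e3)+Rp.apply(GT-[.05,0,0])
    return o,(Rp*Q).as_euler("xyz")
def plate(s,GT=GT):
    R=Rn.from_euler("xyz",s["tool_rot"])*Q.inv();o=s["position"]-R.apply(GT);Rb=Rn.from_euler("z",BY).inv()
    f=lambda x:(Rb.apply(o+R.apply([x,0,0])-SEAT)*1e3).round(1)
    print("t",s["clock"],"tongue",f(.05),"near",f(-.05),"eul",np.degrees((Rb*R).as_euler("ZYX")).round(1),"F",s["force"].round(1),"grip",s["grip_width"].round(4),s["finger_force"])
E
python3 - <<'E'
from h import *
P=np.pi;chain([((.413,-.28,.11),(P,0,1.461)),((.413,-.28,.01),(P,0,1.461))])
E
```

```text
[ 6.030e-02 -1.681e-01  9.000e-02 -2.000e-04 -1.000e-04  3.390e-02] mm 200 deg 12.2
[ 0.  -0.   0.1  0.   0.   0. ] mm 100 deg 0.0
```

>>> {"name": "move_arm", "arguments": {"moves": [[[1,0.06,-0.168,0.09,0,0,0.034],[1,0.06,-0.168,0.09,0,0,0.034],[1,0.06,-0.168,0.09,0,0,0.034],[1,0.06,-0.168,0.09,0,0,0.034],[1,0.06,-0.168,0.09,0,0,0.034]]]}}

```text
clock: 3.4
position: [0.4063, -0.2783, 0.1093]
tool_rot: [-3.136, -0.003, 1.457]
force: [1.7, -1.0, 0.8]
grip_width: 0.0855
finger_force: 0.0
```

Run:
```python
from h import *
P=np.pi;chain([((.413,-.28,.01),(P,0,1.461))])
p=bot.camera_params("wrist");im=bot.grab_frame("wrist");s=bot.observe();print(s["position"],s["tool_rot"])
cv2.imwrite("pics/w3.png",im[:,:,::-1])
g=im.max(2)
print("handle ends/center px",proj(p,np.array([.413,-.28,.032]),1),[proj(p,np.array([.413-.11*b*-1,-.28+b,.032]),1).round(1) for b in(.037,-.037)])
```

```text
[-0.0012  0.0074  0.0993 -0.0009 -0.0005 -0.0007] mm 100 deg 0.5
[ 0.41031596 -0.27970556  0.11068538] [-3.13995105e+00 -1.70346307e-03  1.45766743e+00]
handle ends/center px [262.3913826  208.78845049] [array([262.5, 161. ]), array([262.2, 252.2])]
```

View pics/w3.png

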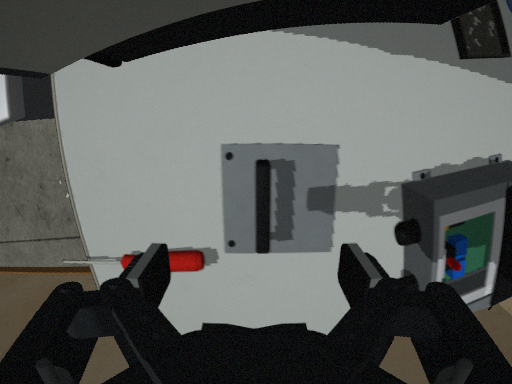

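The handle runs from (263,160) to (262,253), as predicted within about 1 mm, and the screwdriver (204,262) is clear of the finger path. I'll descend and grip.

>>> {"name": "move_arm", "arguments": {"moves": [[[1,0,0.003,0.05,0,0,0],[1,0,0.003,0.085,0,0,0],[1,0,0.003,0.1,0,0,0],[1,0,0.003,0.1,0,0,0],[0.3,0,0.003,0.1,0,0,0]]], "force": 80}}

```text
clock: 3.95
position: [0.4173, -0.2817, 0.0115]
tool_rot: [3.14, 0.0, 1.46]
force: [0.0, -0.4, -0.3]
grip_width: 0.0731
finger_force: 0.0
```

>>> {"name": "move_arm", "arguments": {"moves": [[[0,0,0,0,0,0,0],[0,0,0,0,0,0,0],[0,0,0,0,0,0,0],[0,0,0,0,0,0,0],[0,0,0,0,0,0,0]]]}}

```text
clock: 4.45
position: [0.4169, -0.2813, 0.0109]
tool_rot: [3.141, -0.0, 1.46]
force: [-2.0, 2.0, 13.8]
grip_width: 0.01
finger_force: 78.1
```

>>> {"name": "move_arm", "arguments": {"moves": [[[0,0,0,0,0,0,0],[0,0,0,0,0,0,0],[0,0,0,0,0,0,0]]]}}

```text
clock: 4.75
position: [0.4169, -0.2813, 0.0109]
tool_rot: [3.141, -0.0, 1.46]
force: [-3.9, 2.0, 12.9]
grip_width: 0.0099
finger_force: 78.1
```

Run:
```python
from h import *
s=bot.observe();print(s["clock"],s["position"],s["tool_rot"],s["grip_width"],s["finger_force"],s["force"])
```

```text
4.75 [ 0.41687136 -0.28129245  0.01086179] [ 3.14105610e+00 -1.44374094e-04  1.45961108e+00] 0.009926944110443835 78.12589645385742 [-3.88693424  2.01795711 12.88030965]
```

```bash
sed -i 's/^GT=.*/GT=np.array([-.015,-.0012,.0109])/' h.py
python3 - <<'E'
from h import *
s=bot.observe();P=np.pi
chain([(s["position"]+[0,0,.12],s["tool_rot"]),tcp((0,0,45),5.5),tcp((8,0,12),5.5)])
E
```

```text
[ 0.0e+00  1.0e-04 -1.2e-01  0.0e+00  0.0e+00  0.0e+00] mm 120 deg 0.0
[-0.0525  0.1347  0.0128  0.0153 -0.0016 -0.0333] mm 145 deg 13.2
[-0.      0.0111  0.0321  0.      0.      0.    ] mm 34 deg 0.0
```

>>> {"name": "move_arm", "arguments": {"moves": [[[0,0,0,-0.02,0,0,0],[0,0,0,-0.06,0,0,0],[0,0,0,-0.1,0,0,0],[0,0,0,-0.12,0,0,0],[0,0,0,-0.12,0,0,0]]]}}

```text
clock: 5.25
position: [0.4178, -0.2818, 0.1327]
tool_rot: [3.138, 0.001, 1.46]
force: [-0.3, 0.2, -1.0]
grip_width: 0.0096
finger_force: 78.8
```

>>> {"name": "move_arm", "arguments": {"moves": [[[0,-0.01,0.027,0.003,0.003,0,-0.007],[0,-0.024,0.06,0.006,0.007,-0.001,-0.015],[0,-0.038,0.1,0.01,0.011,-0.001,-0.025],[0,-0.052,0.135,0.013,0.0153,-0.0016,-0.0333],[0,-0.0525,0.135,0.013,0.0153,-0.0016,-0.0333]]]}}

```text
clock: 5.75
position: [0.5485, -0.3489, 0.1145]
tool_rot: [-3.044, -0.0, 1.674]
force: [-2.7, 0.4, -2.5]
grip_width: 0.0103
finger_force: 78.8
```

>>> {"name": "move_arm", "arguments": {"moves": [[[0,0,0,0,0,0,0]]]}}

```text
clock: 5.85
position: [0.5445, -0.3483, 0.1152]
tool_rot: [-3.043, -0.001, 1.669]
force: [-0.3, -0.3, -1.8]
grip_width: 0.01
finger_force: 78.8
```

Run:
```python
from h import *
s=bot.observe();plate(s);p=bot.camera_params("wrist");im=bot.grab_frame("wrist")
cv2.imwrite("pics/w4.png",im[:,:,::-1])
R=Rn.from_euler("xyz",s["tool_rot"])*Q.inv();o=s["position"]-R.apply(GT)
for n,X in(("NL",(-.05,.05,.003)),("FL",(.05,.05,.003)),("FR",(.05,-.05,.003)),("NR",(-.05,-.05,.003)),("barL",(-.015,.037,.032))):print(n,proj(p,o+R.apply(X),1).round(1))
Rb=Rn.from_euler("z",BY)
for n,X in(("lipL",(.017,.064,.0135)),("lipR",(.017,-.064,.0135)),("ledgeNL",(-.052,.053,.004)),("boxNL",(-.058,.0675,.004))):print(n,proj(p,SEAT+Rb.apply(X),1).round(1))
```

```text
Traceback (most recent call last):
  File "h.py", line 44, in plate
    print("t",s["clock"],"tongue",f(.05),"near",f(-.05),"eul",np.degrees((Rb*R).as_euler("ZYX")).round(1),"F",s["force"].round(1),"grip",s["grip_width"].round(4),s["finger_force"])
                                                                                                                                         ^^^^^^^^^^^^^^^^^^^^^
AttributeError: 'float' object has no attribute 'round'
```

```bash
sed -i 's/s\["grip_width"\].round(4),s/round(s["grip_width"],4),s/;s/def plate(s,GT=GT)/def plate(s)/' h.py
cat > look.py <<'E'
from h import *
import sys
n=sys.argv[1]
s=bot.observe();plate(s);p=bot.camera_params("wrist");im=bot.grab_frame("wrist")
cv2.imwrite(f"pics/{n}.png",im[:,:,::-1])
R=Rn.from_euler("xyz",s["tool_rot"])*Q.inv();o=s["position"]-R.apply(GT);Rb=Rn.from_euler("z",BY)
for k,X in(("NL",(-.05,.05,.003)),("FL",(.05,.05,.003)),("FR",(.05,-.05,.003)),("NR",(-.05,-.05,.003)),("barL",(-.015,.037,.032))):print(k,proj(p,o+R.apply(X),1).round(1))
for k,X in(("lipL",(.017,.064,.0135)),("lipR",(.017,-.064,.0135)),("rimNL",(-.052,.053,.004)),("boxNL",(-.058,.0675,.004))):print(k,proj(p,SEAT+Rb.apply(X),1).round(1))
E
python3 look.py w4
```

```text
t 5.85 tongue [-0.5  0.2 42. ] near [-100.     0.1   51.8] eul [0.  5.6 0.1] F [-0.3 -0.3 -1.8] grip 0.01 78.82994055747986
NL [184.2 152.3]
FL [373.7 154.1]
FR [352.7 310.4]
NR [197.  313.1]
barL [251.6 190.3]
lipL [385.6 128.1]
lipR [363.7 300.4]
rimNL [279.  139.4]
boxNL [270.1 117.4]
```

View pics/w4.png

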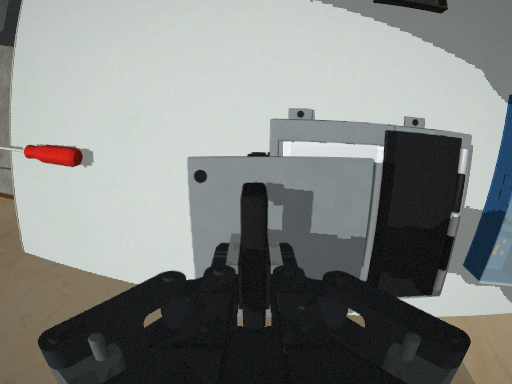

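The plate's left corners appear at (188,157) and (375,157), the flap lip corner at (385,130), and the box corner at (271,120). Both plate and box are shifted by a similar 2 mm, so their relative pose is good within about 1 mm.

Run:
```python
from h import *
plate(bot.observe());chain([tcp((8,.5,14),5.5),tcp((10,.5,5),5.5)])
```

```text
t 5.9 tongue [-1.   0.3 42.6] near [-100.5    0.4   52.5] eul [-0.   5.6  0.1] F [-0.  -0.3 -2.3] grip 0.0102 78.83057355880737
[ 0.0001  0.0117  0.0278 -0.0004 -0.0002 -0.0001] mm 30 deg 0.2
[0.     0.0029 0.0088 0.     0.     0.    ] mm 9 deg 0.0
```

>>> {"name": "move_arm", "arguments": {"moves": [[[0,0,0.005,0.012,0,0,0],[0,0,0.01,0.022,0,0,0],[0,0,0.012,0.028,0,0,0],[0,0,0.012,0.028,0,0,0],[0,0,0.012,0.028,0,0,0]]]}}

```text
clock: 6.4
position: [0.5541, -0.3475, 0.0882]
tool_rot: [-3.045, -0.0, 1.669]
force: [0.5, -0.8, -1.7]
grip_width: 0.0101
finger_force: 78.8
```

```bash
python3 look.py w5;python3 - <<'E'
from h import *
plate(bot.observe());chain([tcp((10,.5,5),5.5),tcp((30,.5,3),5.5),tcp((45,.5,3),5.5)])
E
```

```text
t 6.4 tongue [ 9.2 -0.  15.1] near [-90.3  -0.   24.7] eul [0.  5.5 0. ] F [ 0.5 -0.8 -1.7] grip 0.0101 78.80096554756165
NL [184.2 152.2]
FL [373.7 154. ]
FR [352.7 310.4]
NR [197.  313.1]
barL [251.7 190.3]
lipL [385.4 128.6]
lipR [358.6 322.1]
rimNL [261.4 142.2]
boxNL [250.9 116.9]
t 6.45 tongue [ 9.3 -0.2 15.4] near [-90.3  -0.2  25. ] eul [ 0.   5.5 -0. ] F [ 0.2 -1.  -2.6] grip 0.0097 78.80099773406982
[ 0.0007  0.0017  0.0103 -0.0001  0.      0.    ] mm 10 deg 0.0
[-0.      0.0201  0.0001  0.      0.      0.    ] mm 20 deg 0.0
[ 0.      0.0149 -0.0014  0.      0.      0.    ] mm 15 deg 0.0
```

View pics/w5.png

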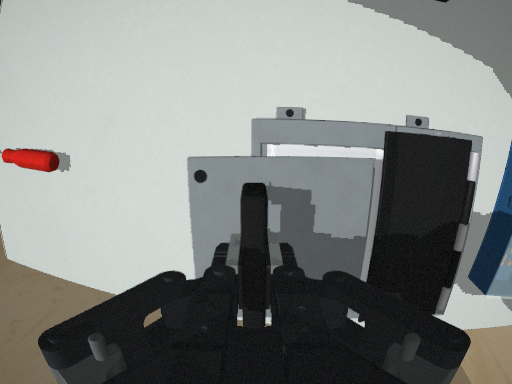

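The wrist view shows the lip corner at (384,132) and the plate's left edge at row 157, inside the recess rim at row 145. Plate and box are aligned within about 0.5 mm, with a yaw correction of about -0.01. I'll go under the flap.

Run:
```python
from h import *
chain([tcp((11,.5,5),5.5,-.01),tcp((30,.5,3.5),5.5,-.01),tcp((42,.5,3),5.5,-.01)])
```

```text
[ 0.0013  0.0027  0.0102 -0.0001  0.0002  0.0016] mm 11 deg 0.6
[ 0.0002  0.0191 -0.0003  0.      0.      0.    ] mm 19 deg 0.0
[ 0.0001  0.012  -0.0007  0.      0.      0.    ] mm 12 deg 0.0
```

>>> {"name": "move_arm", "arguments": {"moves": [[[0,0.001,0.002,0.006,0,0,0.0016],[0,0.001,0.003,0.01,0,0,0.0016],[0,0.001,0.003,0.01,0,0,0.0016]]]}}

```text
clock: 6.75
position: [0.556, -0.346, 0.0773]
tool_rot: [-3.044, 0.0, 1.659]
force: [-0.6, -0.0, -2.0]
grip_width: 0.01
finger_force: 78.8
```

>>> {"name": "move_arm", "arguments": {"moves": [[[0,0,0.005,0,0,0,0],[0,0,0.01,0,0,0,0],[0,0,0.015,0,0,0,0],[0,0,0.019,0,0,0,0],[0,0,0.019,0,0,0,0]]]}}

```text
clock: 7.25
position: [0.5756, -0.3444, 0.0761]
tool_rot: [-3.045, 0.001, 1.66]
force: [-0.8, -0.5, -2.7]
grip_width: 0.0103
finger_force: 78.8
```

Run:
```python
from h import *
s=bot.observe();plate(s);print(s["moment"]);chain([tcp((44,.5,3),5.5,-.01)])
```

```text
t 7.25 tongue [30.9  0.4  3. ] near [-68.6   1.3  12.6] eul [-0.5  5.5 -0.1] F [-0.8 -0.5 -2.7] grip 0.0103 78.83753657341003
[ 0.01861326 -0.04097425 -0.01535707]
[ 0.0003  0.013  -0.0013 -0.0001  0.0002  0.0001] mm 13 deg 0.1
```

>>> {"name": "move_arm", "arguments": {"moves": [[[0,0,0.004,0,0,0,0],[0,0,0.008,0,0,0,0],[0,0,0.013,-0.001,0,0,0],[0,0,0.013,-0.001,0,0,0],[0,0,0.013,-0.001,0,0,0]]]}}

```text
clock: 7.75
position: [0.5881, -0.3435, 0.0758]
tool_rot: [-3.045, 0.001, 1.659]
force: [-0.2, 1.4, -2.3]
grip_width: 0.01
finger_force: 78.7
```

Run:
```python
from h import *
s=bot.observe();plate(s);chain([tcp((47,.5,1.5),5.5,-.01),tcp((49.5,.5,1),5,-.01)])
```

```text
t 7.75 tongue [43.4  0.1  2.7] near [-56.2   1.1  12.4] eul [-0.6  5.5 -0.1] F [-0.2  1.4 -2.3] grip 0.01 78.69480013847351
[ 0.0005  0.0037  0.0009 -0.0001  0.0001  0.0001] mm 4 deg 0.1
[ 0.      0.0024  0.0008 -0.0014  0.      0.    ] mm 3 deg 0.5
```

>>> {"name": "move_arm", "arguments": {"moves": [[[0,0,0.002,0.0005,0,0,0],[0,0,0.004,0.001,0,0,0],[0,0,0.005,0.001,0,0,0],[0,0,0.005,0.001,0,0,0]]]}}

```text
clock: 8.15
position: [0.593, -0.343, 0.0744]
tool_rot: [-3.045, 0.001, 1.659]
force: [0.4, -0.4, -1.9]
grip_width: 0.0098
finger_force: 78.8
```

```bash
python3 - <<'E'
from h import *
s=bot.observe();plate(s);chain([tcp((49,.5,1),3,-.01),tcp((49,.5,.5),1.5,-.01),tcp((49,.5,0),0,-.01)])
E
python3 look.py w6
```

```text
t 8.15 tongue [48.4  0.   1.3] near [-51.2   1.   11. ] eul [-0.6  5.5 -0.1] F [ 0.4 -0.4 -1.9] grip 0.0098 78.83414626121521
[ 0.0005  0.0003  0.0031 -0.007   0.0002  0.0001] mm 3 deg 2.5
[-0.     -0.0002  0.0022 -0.0042 -0.     -0.    ] mm 2 deg 1.5
[ 0.     -0.0002  0.0022 -0.0042 -0.     -0.    ] mm 2 deg 1.5
t 8.15 tongue [48.4  0.   1.3] near [-51.2   1.   11. ] eul [-0.6  5.5 -0.1] F [ 0.4 -0.4 -1.9] grip 0.0098 78.83414626121521
NL [184.2 152.3]
FL [373.7 154.1]
FR [352.7 310.4]
NR [197.  313.1]
barL [251.7 190.3]
lipL [317.8 126. ]
lipR [304.4 336.2]
rimNL [187.1 146.5]
boxNL [175.8 120.7]
```

View pics/w6.png

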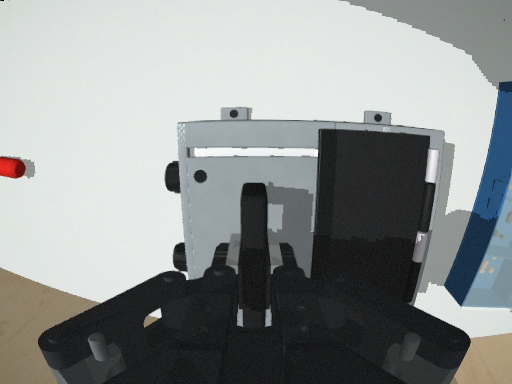

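The plate edge is at row 157, the ledge strip at rows 148–157, the plate's near corner at (188,157), and the flap lip corner at (319,129). The plate sits inside the recess with side and end clearance, so I'll tilt it down about the tongue.

Run:
```python
from h import *
for tg in (((48.6,.6,1),3.5,-.015),((48.6,.6,.8),1.5,-.015),((48.6,.6,.5),0,-.015)): chain([tcp(*tg)])
```

```text
[ 0.001   0.0001  0.0026 -0.0056  0.0002  0.0008] mm 3 deg 2.1
[ 0.001  -0.0002  0.0051 -0.0112  0.0002  0.0008] mm 5 deg 4.0
[ 0.001  -0.0003  0.0071 -0.0154  0.0002  0.0008] mm 7 deg 5.5
```

>>> {"name": "move_arm", "arguments": {"moves": [[[0,0.0005,0,0.0013,-0.0028,0,0.0004],[0,0.001,0,0.0026,-0.0056,0,0.0008],[0,0.001,0,0.0038,-0.0084,0,0.0008],[0,0.001,0,0.0051,-0.0112,0,0.0008],[0,0.001,0,0.0051,-0.0112,0,0.0008]]]}}

```text
clock: 8.7
position: [0.5919, -0.3424, 0.0696]
tool_rot: [-3.117, 0.001, 1.653]
force: [1.0, -0.5, 3.6]
grip_width: 0.0104
finger_force: 79.4
```

Run:
```python
from h import *
s=bot.observe();plate(s);print(s["moment"])
for tg in (((48.6,.6,.5),0,-.015),((48.6,.6,0),0,-.015)): chain([tcp(*tg)])
```

```text
t 8.7 tongue [48.3  0.3  1.1] near [-51.6   1.9   3.6] eul [-0.9  1.4 -0.1] F [ 1.  -0.5  3.6] grip 0.0104 79.40211296081543
[-0.14366823 -0.02872382  0.05803269]
[ 0.0002  0.      0.0022 -0.004   0.0002 -0.0001] mm 2 deg 1.4
[ 0.0002  0.      0.0027 -0.004   0.0002 -0.0001] mm 3 deg 1.4
```

>>> {"name": "move_arm", "arguments": {"moves": [[[0,0,0,0.0012,-0.002,0,0],[0,0,0,0.0025,-0.004,0,0],[0,0,0,0.0027,-0.004,0,0],[0,0,0,0.0027,-0.004,0,0]]]}}

```text
clock: 9.1
position: [0.5919, -0.3423, 0.067]
tool_rot: [-3.141, 0.001, 1.654]
force: [-3.3, 0.1, 10.7]
grip_width: 0.0102
finger_force: 80.2
```

Run:
```python
from h import *
s=bot.observe();plate(s);print(s["moment"])
```

```text
t 9.1 tongue [48.7  0.5  0. ] near [-51.3   2.    0.1] eul [-0.9  0.  -0.1] F [-3.3  0.1 10.7] grip 0.0102 80.19360780715942
[ 0.16690353  0.73343758 -0.0095169 ]
```

>>> {"name": "move_arm", "arguments": {"moves": [[[0,0,0,0.0005,0,0,0],[0,0,0,0.001,0,0,0],[0,0,0,0.001,0,0,0]]]}}

```text
clock: 9.4
position: [0.592, -0.3424, 0.0669]
tool_rot: [-3.141, 0.001, 1.654]
force: [-8.9, 4.3, 23.8]
grip_width: 0.0101
finger_force: 82.0
```

```bash
python3 look.py w7
python3 - <<'E'
from h import *
s=bot.observe();print(s["moment"])
a=cv2.imread("pics/w7.png");cv2.imwrite("pics/c7.png",cv2.resize(a[110:310,160:360],None,fx=3,fy=3,interpolation=cv2.INTER_CUBIC))
E
```

```text
t 9.4 tongue [48.7  0.5 -0.1] near [-51.3   2.   -0. ] eul [-0.9  0.  -0.1] F [-8.9  4.3 23.8] grip 0.0101 81.97638273239136
NL [184.3 152.4]
FL [373.8 154.1]
FR [352.8 310.5]
NR [197.1 313.2]
barL [251.8 190.4]
lipL [320.5 127.7]
lipR [307.  341.4]
rimNL [180.9 150.7]
boxNL [168.3 123.2]
[0.95562686 1.76058933 0.00644942]
```

View pics/c7.png

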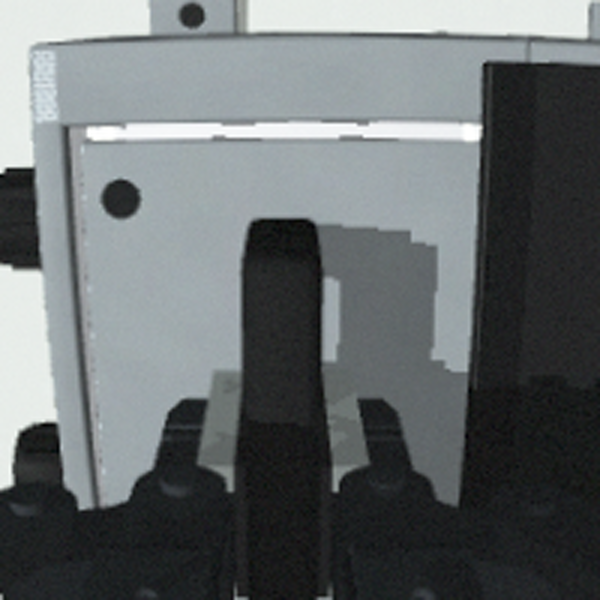

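The crop shows the plate seated in the recess. There are small gaps at the near rim (column 75) and the left rim (row 130), and the flap is down. Pressing 1 mm further gave 24 N with no motion, so the plate is flat on the ledge, and I'm handing the job in.

Run:
```python
from h import *
plate(bot.observe());print(bot.job_done())
```

```text
t 9.45 tongue [48.7  0.5 -0. ] near [-51.2   2.    0. ] eul [-0.9  0.  -0.1] F [-8.6  4.  23.2] grip 0.0098 81.97348952293396
the job is handed in; nothing more can be done
None
```

I handed the job in at 9.45 s with the plate's plain edge under the flap and the plate measured flat in its recess, held by its handle at about 80 N of grip and pressed down with about 23 N; the hand-in returned no verdict.

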